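Tip a used culture dish into the pedal waste bin

TASK

Set the used Petri dish (the one with the red dot) down in the yellow-edged tray of the waste bin and let go of it. Then press the bin's pedal right down, firmly onto its stop but without forcing it, and keep it there until the dish has slid off the tipped-up tray into the bin. Finally ease the pedal all the way back up under control, so that the tray closes without falling shut, and leave the other things on the bench where they are.

Things in the scene. Friction and masses are not known exactly. Their poses are not given: they have to be found in the camera images.
- used_dish_mid (a point): Closed round plastic Petri dish, 60 mm across and 16 mm high, 45 g, amber filling, a red dot on its lid, lying flat on the bench. This point is its centre, half-way up (8 mm above its underside). This is the dish to throw away.
- bin: Bench-top waste bin, fixed; origin on the bench under its centre, x to its back, y to its left seen from the front, z up. Steel bucket 190 mm deep (x), 175 mm wide (y), rim 186 mm above the bench. The front half of its mouth is closed by a steel tray with yellow edges, which is its lid; the rear half lies under a clear hood. Pedal at the front (-x), linked to the tray by a push rod on the left side.
- tray_mid (a point): Centre of the tray's floor, on its upper face (189 mm above the bench when shut); moves with the tray. Inside, the tray is 152 mm wide (bin y) and about 95 mm deep (bin x), with edges 23 mm high at front and sides; the rear is open to the flap under the hood.
- pedal_top (a point): Middle of the upper face of the black pedal pad (64 mm wide, 44 mm deep, red front edge), about 61 mm above the bench when up. It lies 117 mm ahead (bin -x) of the pedal's hinge, 80 mm ahead of the bin's front wall; clear above. Moves with the pedal: pushed down it swings on an arc, mostly straight down, about 3 mm outwards.
- pedal (a joint): Pedal angle, rad: 0 = up, grows as it is pressed down (0.1 rad is about 12 mm at the pad). Until it meets its stop it carries the tray's weight and a weak return spring, about 3 to 8 N at the pad, most of it at the start.
- lid (a joint): Tray angle, rad: 0 = shut and level, grows as its front edge rises; 4.3 times the pedal's angle, so 0.75 to 1.35 rad on the stop. The dish slides off at about 0.5 to 0.7 rad and drops behind the tray into the bucket. Let go, the tray falls shut in a fraction of a second; lowered at 0.8 rad/s or less it closes gently.
- bin_well (a point): Centre of the bucket's inner floor, 51 mm above the bench.
- kept_dish_mid (a point): Petri dish of the same size with green filling and no dot: to be left alone. Its centre, half-way up.
- slide_box_mid (a point): Blue slide box 100 x 82 x 36 mm, to be left alone. Its centre, half-way up.
- reagent_mid (a point): Brown bottle 58 mm across and 105 mm high, to be left alone. Point on its axis 50 mm above the bench.
- hood_front (a point): Middle of the hood's front upper edge, 248 mm above the bench and 10 mm behind the bin's centre; the hood runs from here to the bin's back, as wide as the bin. Under it hangs a light clear flap, 46 mm high, which a thing sliding off the tray pushes open. The tray is hinged along its rear edge, 62 mm below this point.
- stop (a point): Rubber-tipped stop screw on the foot plate under the pedal arm. Its setting cannot be seen and differs from bin to bin: the pedal meets it when the pad has gone down by between about 21 and 37 mm, and the force then climbs steeply, about 11 N per mm. 10 to 15 N at the pad is firmly down; more than 20 N strains the linkage; feel for it slowly. This point is on the foot plate, 10 mm above the bench.

How it is judged:
By the outcome, as a careful person would: the job done as asked, in the order asked, and still so for the second after the job is handed in, with the robot touching nothing.
It also fails if it takes over 56 s, if anything falls off the work surface, if the arm or the gripper's body presses on something with over 40 N, if the wrist force passes 120 N, or if a joint passes its speed limit or range.

ROBOT

A 6-joint arm with a two-finger parallel gripper is mounted at the origin on the work surface. World frame = base frame: x ahead of the robot, y to its left, z up, the work surface at z = 0. Lengths are in mm, angles in rad, forces in N, time in s.
With the tool pointing down it reaches from about 300 to 775 mm from the base axis. Payload 14.6 kg.
Tool frame: the origin (TCP) lies at the very end of the fingers, on their centre line; the grasp point (between the pads) lies 19 mm behind it; y points along the fingers, z is the direction in which the jaws open and shut, and the axes are right-handed (so a half turn about y gives the same grasp; the last joint's range is limited). The gripper opens to 94 mm and grips with 3 to 60 N. Pads are 16 mm wide; open, the fingers measure 119 mm over their backs; the gripper's body (75 mm by 177 mm) begins 78 mm behind the grasp point.
Start: joints at [-0.067, 0.3, 1.521, -0, 1.321, -0.067], TCP at [549.99, -0.002, 205.446] pointing down, gripper open.
Joint ranges: [-3.03, 3.03], [-0.79, 2.21], [0.23, 2.52], [-1.04, 4.18], [0, 3.07], [-2.55, 2.55]. Speed limits (rad/s): [2.22, 2.22, 2.57, 3.14, 3.14, 3.14].

INTERFACE

Orientations are given as [roll, pitch, yaw] about the fixed x, y, z axes, in that order (R = Rz(yaw) Ry(pitch) Rx(roll)).
In Python, from cell import manip, imaging, ticket gives the robot as it stands.
- The arm moves only by the shell command python3 -m inch 'ROWS' [FORCE]. ROWS is JSON, a list of rows, each a list of 3 entries, a list of its own where there are three numbers: the turn, a rotation vector about the world's x, y, z in degrees, then the shift along the world's x, y, z in m, then the finger opening in m, from 0 to 0.094. In form: [[[wx, wy, wz], [tx, ty, tz], jaw], ...]. A call has exactly 10 rows; each row shifts and turns the commanded pose from where the row before left it; what a row does not reach is not made up. A row lasts 1/12 s, in which the tool goes at most 41.7 mm and 7.16 degrees, less where a joint would pass 70% of its speed; a pose out of reach is approached as far as the arm can. A call with a gripper value outside its range is refused whole. The fingers move at their own pace and stop on an object; FORCE is the grip in N (left out, the last holds). Time passes only in rows, so rows that do not move let the fingers close, or fill a call up. It gives the time, the measured TCP pose, the force and the opening at its end, in the units of the state.
- manip.read_state(): the state, without advancing time (a new reading comes with each control period).
- imaging.camera(name): name is "scene" or "side" or "wrist"; returns a dict with "pixels" (480x640x3 uint8, red, green, blue), "depth" (480x640 float32, mm along the optical axis (not along the pixel's ray), 0 where there is no reading), "mtx" (3x3 intrinsics, pixels), "dist" ([k1, k2, p1, p2, k3] as OpenCV has them; the pictures are not rectified), "pose" (4x4, takes a point from camera to world coordinates); the wrist camera has in their place "hand_eye" (4x4, takes a point from camera to tool coordinates, whose origin is the TCP and whose axes are the tool frame's). Camera axes: x right, y up, looking along -z (the intrinsics and any distortion apply to the point x, -y, -z); pixel columns grow to the right and rows downward; lengths in mm; the calibration is good to about 2 mm. A picture is of the moment at which its call begins: read the wrist's pose just before it.
- ticket.sign_off(): hands the job in, once; it reports no verdict.
The state is a dict: "clock": time; "joints": joint angles; "qd": joint speeds; "effort": joint torques, N m; "eef_pos": TCP position; "eef_rot": TCP orientation; "wrist_force": force on the tool from outside, world axes, zero at the start; "moment": the same for the moment, N m; "finger_gap": finger opening in mm.
Only numpy, scipy, OpenCV 4.12 (cv2) and the standard library are available. Lean on these libraries where they do the work, as an engineer would, in place of code of your own. Each camera call takes 0.05 s, during which the arm holds its last target. There are 200 camera calls.

## Working session

There is one attempt and no reset: what is moved stays moved. The work goes in short steps, Python scripts to look and compute and a shell command to move; the robot and the scene stay as the last step left them, time stands still between calls to the robot, and variables do not carry over. Pictures are saved under pics/ and viewed, on a budget of 10 in all, crops included, one or two more only if the job needs it, and the job is handed in when it is done.

```bash
mkdir -p pics; cat > h.py <<'E'
import numpy as np, cv2
from cell import manip, imaging, ticket
def grab(n,f=None):
    c=imaging.camera(n)
    if f: cv2.imwrite('pics/'+f,c['pixels'][:,:,::-1])
    return c
def pts(c,uv,z=None,pose=None):
    """pixels -> world by ray on plane z (z given) or by depth"""
    uv=np.asarray(uv,float).reshape(-1,2); P=c['pose'] if pose is None else pose
    n=cv2.undistortPoints(uv[:,None],np.array(c['mtx']),np.array(c['dist']))[:,0]
    d=np.c_[n[:,0],-n[:,1],-np.ones(len(n))]
    if z is None:
        dd=np.array([c['depth'][int(round(v)),int(round(u))] for u,v in uv]); 
        return (d*dd[:,None])@P[:3,:3].T+P[:3,3]
    w=d@P[:3,:3].T; o=P[:3,3]
    return o+w*((z-o[2])/w[:,2])[:,None]
E
python3 - <<'E'
from h import *
print(manip.read_state())
a=grab('scene','a.png');b=grab('side','b.png')
np.savez('s.npz',**{k:np.array(v) for k,v in a.items()});np.savez('d.npz',**{k:np.array(v) for k,v in b.items()})
print(a['pose'].round(2),b['pose'].round(2))
E
```

```text
{'clock': 0.0, 'joints': array([-6.66049497e-02,  3.00479808e-01,  1.52162039e+00,  1.53263039e-05,
        1.32068158e+00, -6.65792263e-02]), 'qd': array([-0.00162402,  0.00055742, -0.00098261, -0.00087538,  0.00211746,
       -0.00031576]), 'effort': array([-1.53750298e-03, -5.31805658e+01, -3.52735734e+01,  7.07558286e-02,
        2.43994006e-02, -4.79655944e-05]), 'eef_pos': array([5.49725394e+02, 1.66891720e-02, 2.04864921e+02]), 'eef_rot': array([-1.57198183e+00,  9.39244954e-05, -1.57082591e+00]), 'wrist_force': array([ 0.78429733, -0.3662545 , -1.12944269]), 'moment': array([-0.03804613,  0.00085996,  0.03071607]), 'finger_gap': 93.88052634681146}
[[-8.7000e-01 -4.6000e-01  1.5000e-01  7.5854e+02]
 [ 4.9000e-01 -8.3000e-01  2.7000e-01  3.2944e+02]
 [ 0.0000e+00  3.1000e-01  9.5000e-01  1.4156e+03]
 [ 0.0000e+00  0.0000e+00  0.0000e+00  1.0000e+00]] [[-9.70000e-01 -2.20000e-01  7.00000e-02  6.55690e+02]
 [ 2.30000e-01 -9.30000e-01  2.80000e-01  3.14480e+02]
 [ 1.00000e-02  2.90000e-01  9.60000e-01  1.29011e+03]
 [ 0.00000e+00  0.00000e+00  0.00000e+00  1.00000e+00]]
```

View pics/a.png

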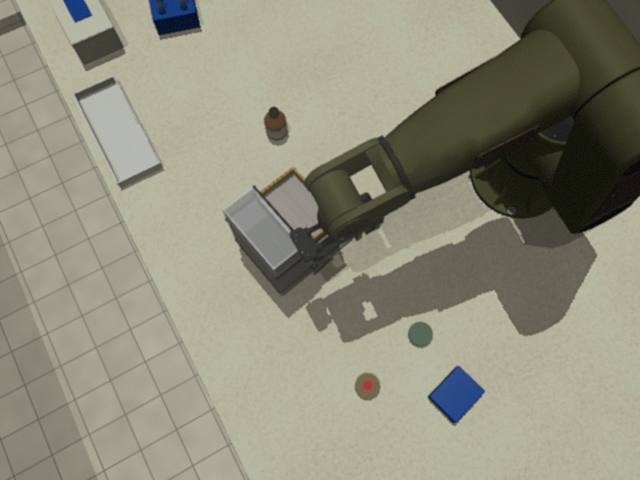

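View pics/b.png

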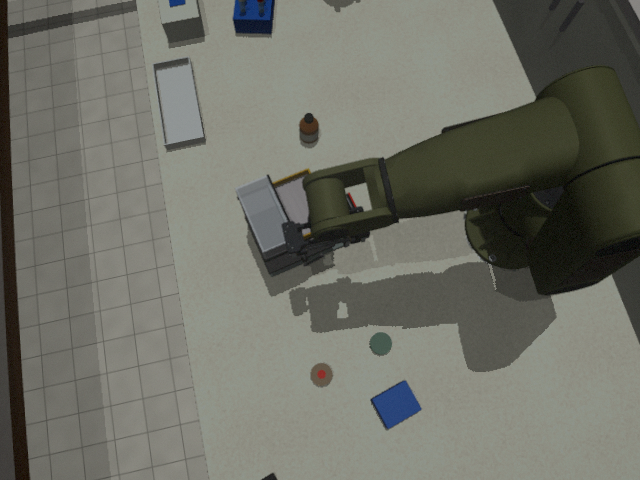

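The scene view shows the used dish with its red dot at (367,386), the kept dish at (420,335), the box at (457,394), the bottle at (276,125), and the bin partly hidden under the arm at about (275,230). In the side view the dot is at (321,375).

```bash
python3 - <<'E'
from h import *
for f,q in (('s.npz',dict(g=[420,335],box=[457,394],bot=[276,118])),('d.npz',dict(g=[381,344],box=[396,405],bot=[309,122]))):
    c=dict(np.load(f)); p=c['pixels'].astype(int)
    m=((p[...,0]>150)&(p[...,1]<90)&(p[...,2]<90)).astype(np.uint8)
    n,l,s,ce=cv2.connectedComponentsWithStats(m)
    for i in range(1,n):
        if s[i,4]>15: print(f,'red',ce[i].round(1),s[i,4],pts(c,[ce[i]],16).round(1))
    for k,v in q.items(): print(k,pts(c,[v],{'g':16,'box':36,'bot':100}[k]).round(0),pts(c,[v]).round(0))
c=dict(np.load('s.npz'))
print('hood corners',pts(c,[[226,212],[253,188],[320,232],[278,270]],248).round(0))
E
```

```text
s.npz red [367.1 384.9] 67 [[615.  273.7  16. ]]
g [[447. 236.  16.]] [[447. 236.  16.]]
box [[450. 391.  36.]] [[449. 391.  35.]]
bot [[ 490. -401.  100.]] [[ 488. -404.   93.]]
g [[444. 236.  16.]] [[444. 236.  18.]]
box [[451. 392.  36.]] [[451. 392.  40.]]
bot [[ 489. -403.  100.]] [[ 488. -406.   94.]]
hood corners [[ 718. -171.  248.]
 [ 642. -192.  248.]
 [ 566.  -34.  248.]
 [ 681.   -4.  248.]]
```

```bash
python3 -m inch '[[[0,0,-7],[0.0064,0.0273,-0.003],0.094],[[0,0,-7],[0.0064,0.0273,-0.003],0.094],[[0,0,-7],[0.0064,0.0273,-0.003],0.094],[[0,0,-7],[0.0064,0.0273,-0.003],0.094],[[0,0,-7],[0.0064,0.0273,-0.003],0.094],[[0,0,-7],[0.0064,0.0273,-0.003],0.094],[[0,0,-7],[0.0064,0.0273,-0.003],0.094],[[0,0,-7],[0.0064,0.0273,-0.003],0.094],[[0,0,-7],[0.0064,0.0273,-0.003],0.094],[[0,0,-7],[0.0064,0.0273,-0.003],0.094]]' 15
python3 - <<'E'
from h import *
from scipy.spatial.transform import Rotation as Ro
s=manip.read_state(); print(s['eef_pos'].round(1),s['eef_rot'].round(3),s['joints'].round(2))
w=grab('wrist');T=np.eye(4);T[:3,:3]=Ro.from_euler('xyz',s['eef_rot']).as_matrix();T[:3,3]=s['eef_pos']
P=T@w['hand_eye']
a=grab('scene');b=grab('side')
np.savez('s2.npz',**{k:np.array(v) for k,v in a.items()});np.savez('d2.npz',**{k:np.array(v) for k,v in b.items()})
p=w['pixels'].astype(int)
m=((p[...,0]>130)&(p[...,1]<90)&(p[...,2]<90)).astype(np.uint8)
n,l,st,ce=cv2.connectedComponentsWithStats(m)
for i in range(1,n):
    if st[i,4]>60: print('red',ce[i].round(1),st[i,4],pts(w,[ce[i]],16,P).round(1))
ca=cv2.resize(a['pixels'][120:330,180:420],None,fx=2.5,fy=2.5)[:,:,::-1]
cv2.imwrite('pics/c.png',ca)
cv2.imwrite('pics/w.png',w['pixels'][:,:,::-1])
E
```

```text
clock: 0.93
eef_pos: [613.9, 274.4, 174.8]
eef_rot: [-1.571, -0.001, -2.799]
wrist_force: [-0.4, 0.3, 0.5]
finger_gap: 93.9
[613.9 274.4 174.8] [-1.571e+00 -1.000e-03 -2.799e+00] [ 0.37  0.6   1.16 -0.    1.38  1.59]
red [319.9 225.9] 122 [[610.8 274.   16. ]]
```

View pics/c.png

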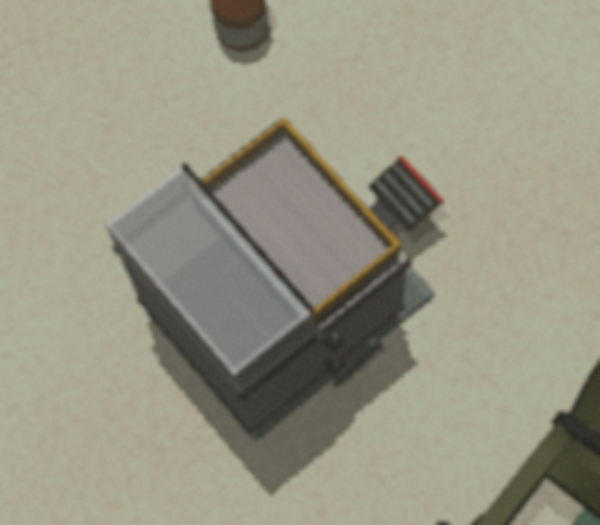

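View pics/w.png

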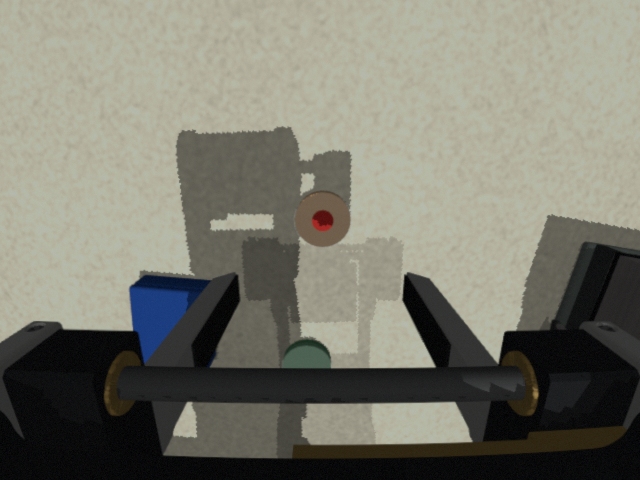

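The crop shows the bin clearly. Its tray corners are at (285,122), (398,245), (318,312) and (205,182), and the pedal is at (406,193) with its red front edge to the upper right. The wrist view shows the dish at (322,219), midway between the fingers.

```bash
python3 - <<'E'
from h import *
c=dict(np.load('s2.npz'))
f=lambda L,z:pts(c,[[180+u/2.5,120+v/2.5] for u,v in L],z)
t=f([(285,122),(398,245),(318,312),(205,182)],212);print('tray rim FR FL RL RR',t.round(0).tolist())
h=f([(108,225),(185,168),(310,315),(237,375)],248);print('hood',h.round(0).tolist())
p=f([(372,187),(402,158),(442,202),(410,228)],61);print('pedal',p.round(0).tolist(),p.mean(0).round(0))
print('depth pedal',pts(c,[[180+406/2.5,120+193/2.5]]).round(0),'tray floor',pts(c,[[180+300/2.5,120+215/2.5]]).round(0))
for v in (t[1]-t[0],h[2]-h[1],h[3]-h[0],p[2]-p[1]): print(np.degrees(np.arctan2(-v[0],v[1])).round(1),np.linalg.norm(v).round(0))
print('tray ctr',t.mean(0).round(0))
E
```

```text
tray rim FR FL RL RR [[538.0, -205.0, 212.0], [508.0, -53.0, 212.0], [598.0, -34.0, 212.0], [627.0, -188.0, 212.0]]
hood [[721.0, -178.0, 248.0], [640.0, -193.0, 248.0], [610.0, -24.0, 248.0], [687.0, -8.0, 248.0]]
pedal [[468.0, -168.0, 61.0], [427.0, -180.0, 61.0], [416.0, -120.0, 61.0], [457.0, -111.0, 61.0]] [ 442. -145.   61.]
depth pedal [[ 443. -143.   67.]] tray floor [[ 565. -129.  189.]]
11.2 155.0
10.0 172.0
11.2 174.0
10.3 62.0
tray ctr [ 568. -120.  212.]
```

```bash
python3 -m inch '[[[0,0,0],[-0.001,0,-0.025],0.094],[[0,0,0],[0,0,-0.025],0.094],[[0,0,0],[0,0,-0.025],0.094],[[0,0,0],[0,0,-0.025],0.094],[[0,0,0],[0,0,-0.025],0.094],[[0,0,0],[0,0,-0.02],0.094],[[0,0,0],[0,0,-0.015],0.094],[[0,0,0],[0,0,-0.009],0.094],[[0,0,0],[0,0,-0.003],0.094],[[0,0,0],[0,0,0],0.094]]' 15
```

```text
clock: 1.92
eef_pos: [613.1, 272.7, 3.4]
eef_rot: [-1.571, -0.0, -2.792]
wrist_force: [-1.3, -0.0, 0.6]
finger_gap: 94.2
```

```bash
python3 -m inch '[[[0,0,0],[0,0,0],0.05],[[0,0,0],[0,0,0],0.05],[[0,0,0],[0,0,0],0.05],[[0,0,0],[0,0,0],0.05],[[0,0,0],[0,0,0],0.05],[[0,0,0],[0,0,0],0.05],[[0,0,0],[0,0,0],0.05],[[0,0,0],[0,0,0],0.05],[[0,0,0],[0,0,0],0.05],[[0,0,0],[0,0,0],0.05]]' 15
```

```text
clock: 2.75
eef_pos: [613.1, 273.1, 3.7]
eef_rot: [-1.571, 0.0, -2.792]
wrist_force: [-1.3, -0.1, 3.9]
finger_gap: 59.4
```

```bash
python3 -m inch '[[[0,0,0],[0,0,0.01],0.05],[[0,0,0],[0,0,0.02],0.05],[[0,0,0],[0,0,0.03],0.05],[[0,0,0],[0,0,0.035],0.05],[[0,0,0],[0,0,0.035],0.05],[[0,0,0],[0,0,0.035],0.05],[[0,0,0],[0,0,0.035],0.05],[[0,0,0],[0,0,0.03],0.05],[[0,0,0],[0,0,0.02],0.05],[[0,0,0],[0,0,0.01],0.05]]'
python3 -m inch '[[[0,0,0],[-0.002,-0.015,0],0.05],[[0,0,-1],[-0.004,-0.03,0],0.05],[[0,0,-1],[-0.005,-0.04,0],0.05],[[0,0,-1],[-0.005,-0.04,0],0.05],[[0,0,-1],[-0.005,-0.04,0],0.05],[[0,0,-1],[-0.005,-0.04,0],0.05],[[0,0,-1],[-0.005,-0.04,0],0.05],[[0,0,-1],[-0.005,-0.04,0],0.05],[[0,0,-1],[-0.005,-0.04,0],0.05],[[0,0,-1],[-0.005,-0.03,0],0.05]]'
```

```text
clock: 3.58
eef_pos: [613.3, 273.2, 267.4]
eef_rot: [-1.571, 0.004, -2.793]
wrist_force: [-0.3, -1.2, 0.4]
finger_gap: 59.4
clock: 4.42
eef_pos: [566.0, -84.7, 262.8]
eef_rot: [-1.571, -0.001, -2.952]
wrist_force: [0.6, 1.2, 0.9]
finger_gap: 59.6
```

```bash
python3 -m inch '[[[0,0,0],[0.001,-0.018,0],0.05],[[0,0,0],[0,-0.017,0],0.05],[[0,0,0],[0,0,-0.005],0.05],[[0,0,0],[0,0,-0.01],0.05],[[0,0,0],[0,0,-0.01],0.05],[[0,0,0],[0,0,-0.01],0.05],[[0,0,0],[0,0,-0.01],0.05],[[0,0,0],[0,0,-0.005],0.05],[[0,0,0],[0,0,0],0.05],[[0,0,0],[0,0,0],0.05]]'
python3 - <<'E'
from h import *
w=grab('wrist','w2.png')
E
```

```text
clock: 5.25
eef_pos: [568.0, -116.7, 213.3]
eef_rot: [-1.571, -0.0, -2.949]
wrist_force: [0.5, -0.6, -0.2]
finger_gap: 59.4
```

View pics/w2.png

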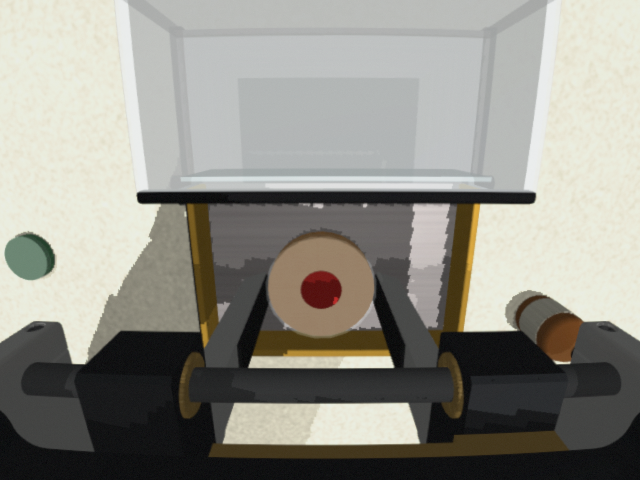

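The dish at (322,285) is inside the tray, whose side edges are at about 200 and 468. It sits about 5 mm left of centre, so I'll shift it slightly while lowering.

```bash
python3 -m inch '[[[0,0,0],[0,-0.004,-0.004],0.05],[[0,0,0],[0,0,-0.004],0.05],[[0,0,0],[0,0,-0.004],0.05],[[0,0,0],[0,0,-0.003],0.05],[[0,0,0],[0,0,-0.002],0.05],[[0,0,0],[0,0,-0.001],0.05],[[0,0,0],[0,0,-0.001],0.05],[[0,0,0],[0,0,0],0.05],[[0,0,0],[0,0,0],0.05],[[0,0,0],[0,0,0],0.05]]'
```

```text
clock: 6.13
eef_pos: [568.1, -121.0, 194.6]
eef_rot: [-1.571, 0.0, -2.95]
wrist_force: [-0.2, -0.1, -0.7]
finger_gap: 60.2
```

```bash
python3 -m inch '[[[0,0,0],[0,0,-0.0005],0.05],[[0,0,0],[0,0,-0.0005],0.05],[[0,0,0],[0,0,-0.0005],0.05],[[0,0,0],[0,0,-0.0005],0.05],[[0,0,0],[0,0,0],0.05],[[0,0,0],[0,0,0],0.065],[[0,0,0],[0,0,0],0.075],[[0,0,0],[0,0,0],0.085],[[0,0,0],[0,0,0],0.09],[[0,0,0],[0,0,0],0.09]]'
```

```text
clock: 6.97
eef_pos: [568.0, -121.0, 192.4]
eef_rot: [-1.571, -0.0, -2.95]
wrist_force: [-0.9, 0.0, 0.0]
finger_gap: 87.6
```

```bash
python3 -m inch '[[[0,0,0],[0,0,0.004],0.09],[[0,0,0],[0,0,0.012],0.09],[[0,0,0],[0,0,0.025],0.09],[[0,0,0],[0,0,0.03],0.09],[[0,0,0],[-0.012,-0.003,0.015],0.06],[[0,0,0],[-0.03,-0.005,0],0],[[0,0,0],[-0.035,-0.007,0],0],[[0,0,0],[-0.03,-0.006,0],0],[[0,0,0],[-0.02,-0.003,0],0],[[0,0,0],[0,0,0],0]]'
python3 - <<'E'
from h import *
a=grab('side');cv2.imwrite('pics/e.png',cv2.resize(a['pixels'][140:330,200:440],None,fx=2.5,fy=2.5)[:,:,::-1])
w=grab('wrist','w3.png')
E
```

```text
clock: 7.8
eef_pos: [438.7, -145.5, 280.3]
eef_rot: [-1.569, 0.002, -2.951]
wrist_force: [0.9, 0.3, -0.0]
finger_gap: 53.7
```

View pics/w3.png

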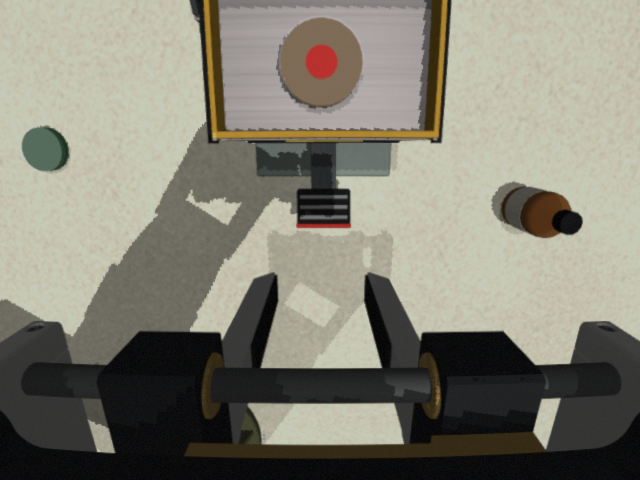

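The dish lies free and flat in the tray at (322,62). The pedal pad is at (323,207) with its red edge at row 225.

```bash
python3 - <<'E'
from h import *
from scipy.spatial.transform import Rotation as Ro
s=manip.read_state(); w=grab('wrist')
T=np.eye(4);T[:3,:3]=Ro.from_euler('xyz',s['eef_rot']).as_matrix();T[:3,3]=s['eef_pos'];P=T@w['hand_eye']
print(s['eef_pos'],pts(w,[[323,207],[323,228],[323,189]],61,P).round(1),pts(w,[[322,62]],205,P).round(1))
E
python3 -m inch '[[[0,0,0],[0,0,-0.02],0],[[0,0,0],[0,0,-0.03],0],[[0,0,0],[0,0,-0.03],0],[[0,0,0],[0,0,-0.03],0],[[0,0,0],[0,0,-0.03],0],[[0,0,0],[0,0,-0.02],0],[[0,0,0],[0,0,-0.01],0],[[0,0,0],[0,0,-0.005],0],[[0,0,0],[0,0,0],0],[[0,0,0],[0,0,0],0]]'
```

```text
[ 441.06370299 -145.1994112   279.84693137] [[ 447.3 -147.1   61. ]
 [ 422.2 -152.    61. ]
 [ 468.3 -143.    61. ]] [[ 572.5 -120.9  205. ]]
clock: 8.78
eef_pos: [441.8, -145.2, 104.4]
eef_rot: [-1.57, 0.001, -2.949]
wrist_force: [-0.4, -0.5, 0.0]
finger_gap: 0.4
```

```bash
python3 -m inch '[[[0,0,0],[0.002,-0.001,-0.01],0],[[0,0,0],[0,0,-0.01],0],[[0,0,0],[0,0,-0.008],0],[[0,0,0],[0,0,-0.004],0],[[0,0,0],[0,0,-0.002],0],[[0,0,0],[0,0,-0.002],0],[[0,0,0],[0,0,-0.002],0],[[0,0,0],[0,0,-0.002],0],[[0,0,0],[0,0,-0.002],0],[[0,0,0],[0,0,0],0]]'
```

```text
clock: 9.62
eef_pos: [443.0, -146.1, 61.5]
eef_rot: [-1.571, 0.0, -2.95]
wrist_force: [-1.5, -0.0, 5.1]
finger_gap: 0.3
```

```bash
python3 -m inch '[[[0,0,0],[0,0,-0.0015],0],[[0,0,0],[0,0,-0.0015],0],[[0,0,0],[0,0,-0.0015],0],[[0,0,0],[-0.0002,0,-0.0015],0],[[0,0,0],[0,0,-0.0015],0],[[0,0,0],[0,0,-0.0015],0],[[0,0,0],[-0.0002,0,-0.0015],0],[[0,0,0],[0,0,-0.0015],0],[[0,0,0],[0,0,-0.0015],0],[[0,0,0],[-0.0002,0,-0.0015],0]]'
```

```text
clock: 10.45
eef_pos: [442.4, -146.2, 46.7]
eef_rot: [-1.57, 0.0, -2.95]
wrist_force: [-3.0, -1.8, 5.8]
finger_gap: 0.8
```

```bash
python3 -m inch '[[[0,0,0],[-0.0001,0,-0.0005],0],[[0,0,0],[-0.0001,0,-0.0005],0],[[0,0,0],[-0.0001,0,-0.0005],0],[[0,0,0],[-0.0001,0,-0.0005],0],[[0,0,0],[-0.0001,0,-0.0005],0],[[0,0,0],[-0.0001,0,-0.0005],0],[[0,0,0],[-0.0001,0,-0.0005],0],[[0,0,0],[0,0,-0.0005],0],[[0,0,0],[0,0,-0.0005],0],[[0,0,0],[0,0,-0.0005],0]]'
```

```text
clock: 11.28
eef_pos: [441.8, -146.0, 41.4]
eef_rot: [-1.571, 0.0, -2.95]
wrist_force: [0.8, -2.3, 4.1]
finger_gap: 0.4
```

```bash
ok(){ tee o.txt; awk '/wrist_force/{gsub(/[][,]/," ");exit !($4<7.5)}' o.txt; }
python3 -m inch '[[[0,0,0],[-0.0001,0,-0.0001],0],[[0,0,0],[0,0,-0.0001],0],[[0,0,0],[0,0,-0.0001],0],[[0,0,0],[0,0,-0.0001],0],[[0,0,0],[0,0,-0.0001],0],[[0,0,0],[0,0,-0.0001],0],[[0,0,0],[0,0,-0.0001],0],[[0,0,0],[0,0,-0.0001],0],[[0,0,0],[0,0,-0.0001],0],[[0,0,0],[0,0,-0.0001],0]]' | ok &&
python3 -m inch '[[[0,0,0],[-0.0001,0,-0.0001],0],[[0,0,0],[0,0,-0.0001],0],[[0,0,0],[0,0,-0.0001],0],[[0,0,0],[0,0,-0.0001],0],[[0,0,0],[0,0,-0.0001],0],[[0,0,0],[0,0,-0.0001],0],[[0,0,0],[0,0,-0.0001],0],[[0,0,0],[0,0,-0.0001],0],[[0,0,0],[0,0,-0.0001],0],[[0,0,0],[0,0,-0.0001],0]]' | ok &&
python3 -m inch '[[[0,0,0],[-0.0001,0,-0.0001],0],[[0,0,0],[0,0,-0.0001],0],[[0,0,0],[0,0,-0.0001],0],[[0,0,0],[0,0,-0.0001],0],[[0,0,0],[0,0,-0.0001],0],[[0,0,0],[0,0,-0.0001],0],[[0,0,0],[0,0,-0.0001],0],[[0,0,0],[0,0,-0.0001],0],[[0,0,0],[0,0,-0.0001],0],[[0,0,0],[0,0,-0.0001],0]]' | ok &&
python3 -m inch '[[[0,0,0],[-0.0001,0,-0.0001],0],[[0,0,0],[0,0,-0.0001],0],[[0,0,0],[0,0,-0.0001],0],[[0,0,0],[0,0,-0.0001],0],[[0,0,0],[0,0,-0.0001],0],[[0,0,0],[0,0,-0.0001],0],[[0,0,0],[0,0,-0.0001],0],[[0,0,0],[0,0,-0.0001],0],[[0,0,0],[0,0,-0.0001],0],[[0,0,0],[0,0,-0.0001],0]]' | ok
```

```text
clock: 12.12
eef_pos: [441.7, -146.0, 40.5]
eef_rot: [-1.571, 0.0, -2.95]
wrist_force: [1.5, -1.7, 2.7]
finger_gap: 0.7
clock: 12.95
eef_pos: [441.5, -146.0, 39.4]
eef_rot: [-1.571, 0.0, -2.95]
wrist_force: [2.3, -1.4, 4.1]
finger_gap: 0.7
clock: 13.78
eef_pos: [441.4, -146.0, 38.4]
eef_rot: [-1.571, -0.0, -2.95]
wrist_force: [0.8, -0.8, 3.1]
finger_gap: 0.2
clock: 14.62
eef_pos: [441.3, -146.0, 37.4]
eef_rot: [-1.571, 0.0, -2.95]
wrist_force: [1.8, 0.0, 3.1]
finger_gap: 0.6
```

```bash
ok(){ tee o.txt | grep -E 'pos|force'; awk '/wrist_force/{gsub(/[][,]/," ");exit !($4<7)}' o.txt; }
python3 -m inch '[[[0,0,0],[-0.0001,0,-0.0001],0],[[0,0,0],[0,0,-0.0001],0],[[0,0,0],[0,0,-0.0001],0],[[0,0,0],[0,0,-0.0001],0],[[0,0,0],[0,0,-0.0001],0],[[0,0,0],[0,0,-0.0001],0],[[0,0,0],[0,0,-0.0001],0],[[0,0,0],[0,0,-0.0001],0],[[0,0,0],[0,0,-0.0001],0],[[0,0,0],[0,0,-0.0001],0]]' | ok &&
python3 -m inch '[[[0,0,0],[-0.0001,0,-0.0001],0],[[0,0,0],[0,0,-0.0001],0],[[0,0,0],[0,0,-0.0001],0],[[0,0,0],[0,0,-0.0001],0],[[0,0,0],[0,0,-0.0001],0],[[0,0,0],[0,0,-0.0001],0],[[0,0,0],[0,0,-0.0001],0],[[0,0,0],[0,0,-0.0001],0],[[0,0,0],[0,0,-0.0001],0],[[0,0,0],[0,0,-0.0001],0]]' | ok &&
python3 -m inch '[[[0,0,0],[-0.0001,0,-0.0001],0],[[0,0,0],[0,0,-0.0001],0],[[0,0,0],[0,0,-0.0001],0],[[0,0,0],[0,0,-0.0001],0],[[0,0,0],[0,0,-0.0001],0],[[0,0,0],[0,0,-0.0001],0],[[0,0,0],[0,0,-0.0001],0],[[0,0,0],[0,0,-0.0001],0],[[0,0,0],[0,0,-0.0001],0],[[0,0,0],[0,0,-0.0001],0]]' | ok &&
python3 -m inch '[[[0,0,0],[-0.0001,0,-0.0001],0],[[0,0,0],[0,0,-0.0001],0],[[0,0,0],[0,0,-0.0001],0],[[0,0,0],[0,0,-0.0001],0],[[0,0,0],[0,0,-0.0001],0],[[0,0,0],[0,0,-0.0001],0],[[0,0,0],[0,0,-0.0001],0],[[0,0,0],[0,0,-0.0001],0],[[0,0,0],[0,0,-0.0001],0],[[0,0,0],[0,0,-0.0001],0]]' | ok &&
python3 -m inch '[[[0,0,0],[-0.0001,0,-0.0001],0],[[0,0,0],[0,0,-0.0001],0],[[0,0,0],[0,0,-0.0001],0],[[0,0,0],[0,0,-0.0001],0],[[0,0,0],[0,0,-0.0001],0],[[0,0,0],[0,0,-0.0001],0],[[0,0,0],[0,0,-0.0001],0],[[0,0,0],[0,0,-0.0001],0],[[0,0,0],[0,0,-0.0001],0],[[0,0,0],[0,0,-0.0001],0]]' | ok
python3 -c "
from h import *
a=grab('side');cv2.imwrite('pics/g.png',cv2.resize(a['pixels'][140:330,200:440],None,fx=2.5,fy=2.5)[:,:,::-1])"
```

```text
eef_pos: [441.2, -146.0, 36.4]
wrist_force: [1.7, -0.1, 3.0]
eef_pos: [441.1, -146.0, 35.5]
wrist_force: [0.7, -1.2, 6.1]
eef_pos: [441.1, -146.0, 34.8]
wrist_force: [-0.3, 1.2, 10.9]
```

```bash
python3 -m inch '[[[0,0,0],[0,0,-0.0001],0],[[0,0,0],[0,0,-0.0001],0],[[0,0,0],[0,0,0],0],[[0,0,0],[0,0,0],0],[[0,0,0],[0,0,0],0],[[0,0,0],[0,0,0],0],[[0,0,0],[0,0,0],0],[[0,0,0],[0,0,0],0],[[0,0,0],[0,0,0],0],[[0,0,0],[0,0,0],0]]'
python3 -c "
from h import *
F=[]
for i in range(8):
    a=imaging.camera('side');F.append(manip.read_state()['wrist_force'])
print(np.round(np.mean(F,0),1),np.array(F)[:,2].round(1))
cv2.imwrite('pics/g2.png',cv2.resize(a['pixels'][140:330,200:440],None,fx=2.5,fy=2.5)[:,:,::-1])"
```

```text
clock: 18.0
eef_pos: [441.1, -146.0, 34.7]
eef_rot: [-1.571, 0.0, -2.95]
wrist_force: [-1.3, 1.0, 12.1]
finger_gap: 0.6
[-0.4  0.3 11.6] [11.1 11.7 11.5 11.7 11.9 11.1 11.8 11.8]
```

View pics/g2.png

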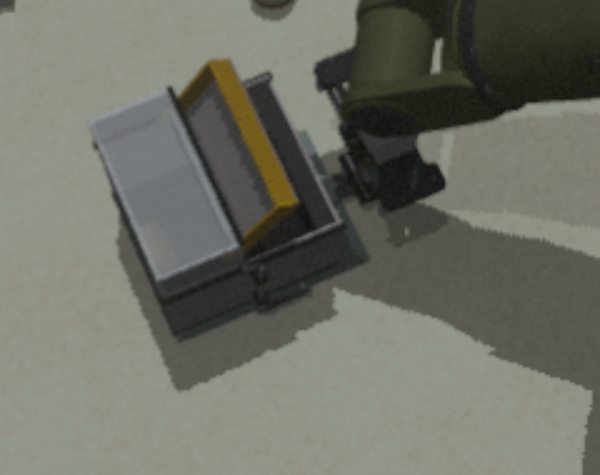

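The tray is tipped up and empty, at about (245,150). A brownish disc shows through the hood at about (155,240), so the dish is in the bucket. The pedal is being held at 11.6 N. Now I'll ease it up slowly.

```bash
python3 -m inch '[[[0,0,0],[0.0001,0,0.0004],0],[[0,0,0],[0.0001,0,0.0006],0],[[0,0,0],[0.0001,0,0.0008],0],[[0,0,0],[0.0001,0,0.0008],0],[[0,0,0],[0,0,0.0008],0],[[0,0,0],[0.0001,0,0.0008],0],[[0,0,0],[0.0001,0,0.0008],0],[[0,0,0],[0.0001,0,0.0008],0],[[0,0,0],[0,0,0.0008],0],[[0,0,0],[0.0001,0,0.0008],0]]'
python3 -m inch '[[[0,0,0],[0.0001,0,0.0008],0],[[0,0,0],[0.0001,0,0.0008],0],[[0,0,0],[0.0001,0,0.0008],0],[[0,0,0],[0.0001,0,0.0008],0],[[0,0,0],[0,0,0.0008],0],[[0,0,0],[0.0001,0,0.0008],0],[[0,0,0],[0.0001,0,0.0008],0],[[0,0,0],[0.0001,0,0.0008],0],[[0,0,0],[0,0,0.0008],0],[[0,0,0],[0.0001,0,0.0008],0]]'
python3 -m inch '[[[0,0,0],[0.0001,0,0.0008],0],[[0,0,0],[0,0,0.0008],0],[[0,0,0],[0.0001,0,0.0008],0],[[0,0,0],[0,0,0.0008],0],[[0,0,0],[0,0,0.0008],0],[[0,0,0],[0.0001,0,0.0008],0],[[0,0,0],[0,0,0.0008],0],[[0,0,0],[0.0001,0,0.0008],0],[[0,0,0],[0,0,0.0008],0],[[0,0,0],[0,0,0.0008],0]]'
```

```text
clock: 19.23
eef_pos: [441.6, -145.9, 41.6]
eef_rot: [-1.571, -0.0, -2.95]
wrist_force: [-0.9, -0.5, 3.1]
finger_gap: 0.4
clock: 20.07
eef_pos: [442.7, -145.9, 49.8]
eef_rot: [-1.571, 0.0, -2.95]
wrist_force: [-0.7, 1.7, 3.3]
finger_gap: 0.5
clock: 20.9
eef_pos: [443.2, -146.1, 57.8]
eef_rot: [-1.57, 0.0, -2.95]
wrist_force: [3.3, 0.3, 3.6]
finger_gap: 0.2
```

```bash
python3 -m inch '[[[0,0,0],[0,0,0.0006],0],[[0,0,0],[0,0,0.0006],0],[[0,0,0],[0,0,0.0005],0],[[0,0,0],[0,0,0.0005],0],[[0,0,0],[0,0,0.0005],0],[[0,0,0],[0,0,0.0005],0],[[0,0,0],[0,0,0.0005],0],[[0,0,0],[0,0,0.0005],0],[[0,0,0],[0,0,0.0005],0],[[0,0,0],[0,0,0.0005],0]]'
python3 -m inch '[[[0,0,0],[0,0,0.0005],0],[[0,0,0],[0,0,0.0005],0],[[0,0,0],[0,0,0.0005],0],[[0,0,0],[0,0,0.0005],0],[[0,0,0],[0,0,0.0005],0],[[0,0,0],[0,0,0.001],0],[[0,0,0],[0,0,0.001],0],[[0,0,0],[0,0,0.002],0],[[0,0,0],[0,0,0.003],0],[[0,0,0],[0,0,0.004],0]]'
python3 -m inch '[[[0,0,0],[0,0,0.01],0],[[0,0,0],[0,0,0.02],0],[[0,0,0],[0,0,0.03],0],[[0,0,0],[0,0,0.03],0],[[0,0,0],[0,0,0.03],0],[[0,0,0],[0,0,0.03],0],[[0,0,0],[0,0.02,0.02],0],[[0,0,0],[0,0.03,0.01],0],[[0,0,0],[0,0.03,0],0],[[0,0,0],[0,0.02,0],0]]'
python3 -m inch '[[[0,0,0],[0,0.03,0],0],[[0,0,0],[0,0.03,0],0],[[0,0,0],[0,0.03,0],0],[[0,0,0],[0,0.03,0],0],[[0,0,0],[0,0.03,0],0],[[0,0,0],[0,0.02,0],0],[[0,0,0],[0,0.02,0],0],[[0,0,0],[0,0.01,0],0],[[0,0,0],[0,0,0],0],[[0,0,0],[0,0,0],0]]'
python3 -c "
from h import *
a=grab('scene');cv2.imwrite('pics/f.png',cv2.resize(a['pixels'][100:440,180:520],None,fx=1.7,fy=1.7)[:,:,::-1])
print(manip.read_state()['wrist_force'].round(1))
f=lambda L:pts(a,[[180+u/2.5,120+v/2.5] for u,v in L]).round(0).tolist()
print('pedal,tray front/floor',f([(406,193),(340,190),(300,215)]))"
```

```text
clock: 21.73
eef_pos: [443.0, -146.0, 62.9]
eef_rot: [-1.571, -0.0, -2.95]
wrist_force: [2.2, 0.5, 1.3]
finger_gap: 0.5
clock: 22.57
eef_pos: [442.9, -146.0, 76.6]
eef_rot: [-1.571, -0.0, -2.95]
wrist_force: [0.1, 0.3, -0.7]
finger_gap: 0.5
clock: 23.4
eef_pos: [442.8, -44.2, 258.1]
eef_rot: [-1.57, 0.002, -2.949]
wrist_force: [0.9, 0.8, 0.1]
finger_gap: 0.3
clock: 24.23
eef_pos: [442.9, 153.7, 256.7]
eef_rot: [-1.571, 0.0, -2.949]
wrist_force: [0.2, 0.2, 0.4]
finger_gap: 0.6
[ 0.9 -0.3  0.5]
pedal,tray front/floor [[442.0, -146.0, 60.0], [524.0, -129.0, 199.0], [565.0, -128.0, 191.0]]
```

View pics/f.png

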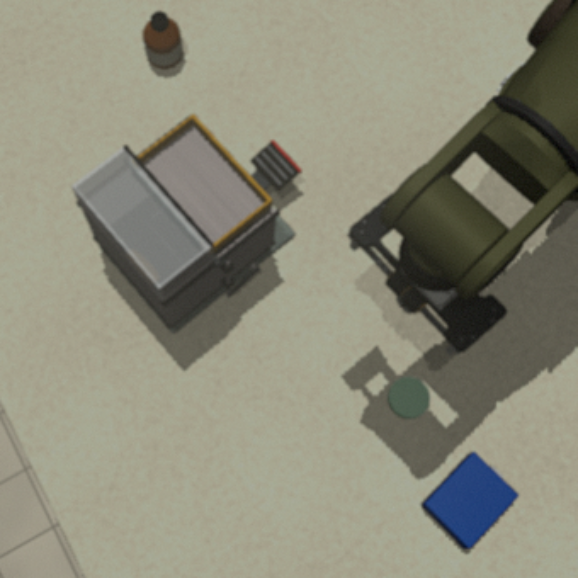

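The tray is shut, level and empty at (205,180), and the pedal is up at (276,165). The bottle, kept dish and box are where they were, and the gripper is touching nothing.

```bash
python3 -c "
from cell import ticket; print(ticket.sign_off())"
```

```text
the job is handed in; nothing more can be done
None
```

The used dish is in the bin, the tray is closed and the job is handed in, about 24 s into the 56 s limit.

- **Placing:** I gripped the dish at 15 N, set it down in the middle of the tray and let go. A wrist picture showed it lying flat and free.
- **Pressing:** The pedal met its stop about 26 mm down. I held it at an average of 11.6 N, with a highest reading of 12.1 N. A picture then showed the tipped-up tray empty and the dish faintly visible through the hood. I did not measure where in the bucket it came to rest.
- **Closing:** I eased the pedal up at about 10 mm/s, roughly 0.35 rad/s at the tray. The fingers were still on the pad at 57.8 mm, and the contact force had faded by about 63 mm, around the pad's top position.
- **Last checks:** The pad measured 60 mm high (61 expected) and the tray floor 191 mm (189 expected), both within the camera's 2 mm calibration. The wrist force was near zero. The kept dish, slide box and bottle looked unmoved; I judged that by eye and did not measure them again. No check failed.

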